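# Hook the skimmer cup across the bench onto the drip mat

## Robot

A 6-joint arm with a two-finger parallel gripper is mounted at the origin on the work surface. World frame = base frame: x ahead of the robot, y to its left, z up, the work surface at z = 0. Lengths are in mm, angles in rad, forces in N, time in s.
With the tool pointing down it reaches from about 300 to 875 mm from the base axis. Payload 6.4 kg.
Tool frame: the origin (TCP) lies at the very end of the fingers, on their centre line; the grasp point (between the pads) lies 19 mm behind it; z points along the fingers, y is the direction in which the jaws open and shut (so a half turn about z gives the same grasp; the last joint's range is limited). The gripper opens to 88 mm and grips with 3 to 60 N. Pads are 18 mm wide; open, the fingers measure 123 mm over their backs; the gripper's body (75 mm by 187 mm) begins 45 mm behind the grasp point.
Start: joints at [-1.531, 0.181, 1.607, -0, 1.354, -0.206], TCP at [139.932, -557.728, 238.714] pointing down, gripper open.
Joint ranges: [-2.99, 2.99], [-0.89, 2.07], [0.3, 2.58], [-1.14, 4.28], [0, 2.63], [-3.12, 3.12]. Speed limits (rad/s): [2.57, 2.57, 3.01, 3.14, 3.14, 3.14].

## Interface

Orientations are given as a unit quaternion [w, x, y, z].
In Python, from plant import * gives the robot as it stands. The module is installed in compiled form; this text tells all that it offers.
- The arm moves only by the tool move_arm, never from a script. Its argument "increments" is a list of rows, each an object of numbers: "fingers": the opening, from -1 (shut) to 1 (fully open); "tx", "ty", "tz": the shift along the tool's x, y, z in m; "wx", "wy", "wz": the turn, a rotation vector about the tool's x, y, z in degrees. A call has 1 to 8 rows; each row is the pose to reach, as a shift and turn from the pose commanded when the call began, along the tool's axes at that moment; what a row does not reach only later rows make up. A row lasts 1/8 s, in which the tool goes at most 62.5 mm and 10.7 degrees, less where a joint would pass 70% of its speed; a pose out of reach is approached as far as the arm can. A call with a gripper value outside its range is refused whole. The fingers move at their own pace and stop on an object; "grip_force" is the grip in N (left out, the last holds). Time passes only in rows, so rows that repeat a pose let the fingers close. It gives the time, the measured TCP pose, the force and the opening at its end, in the units of the state.
- state(): the state, without advancing time (a new reading comes with each control period).
- grab_frame(name): name is "scene" or "top" or "wrist"; returns (picture, depth): 480x640x3 uint8, red, green, blue; 480x640 float32, mm along the optical axis (not along the pixel's ray), 0 where there is no reading.
- camera_params(name): a dict with "intrinsics" (3x3 intrinsics, pixels), "eye" and "orientation" of the camera in the world; the wrist camera has in their place "mount" (4x4, takes a point from camera to tool coordinates, whose origin is the TCP and whose axes are the flange's). Camera axes: x right, y down, z forward; pixel columns grow to the right and rows downward; lengths in mm; the calibration is good to about 2 mm. A picture is of the moment at which its call begins: read the wrist's pose just before it. camera_params takes no time and is no camera call.
- hand_in(): hands the job in, once; it reports no verdict.
The state is a dict: "t": time; "joints": joint angles; "joint_velocities": joint speeds; "tau": joint torques, N m; "tool_pos": TCP position; "tcp_rot": TCP orientation; "wrist_force": force on the tool from outside, world axes, zero at the start; "ft_torque": the same for the moment, N m; "grip_width": finger opening in mm.
Only numpy, scipy, OpenCV 4.12 (cv2) and the standard library are available. Lean on these libraries where they do the work, as an engineer would, in place of code of your own. Each camera call takes 0.05 s, during which the arm holds its last target.

## Task

The large open skimmer cup at the far side of the bench is dirty, so do not touch it with the gripper or arm: pick up the hook tool by its handle, hook the cup with the bent rod and drag it over the bench, upright, until it stands wholly on the black drip mat. Then lift the hook clear and set it down on the bench away from the cup. Leave the small open cup where it is.

Things in the scene. Friction and masses are not known exactly. Their poses are not given: they have to be found in the camera images.
- hook_grip (a point): centre of the handle of the loose hook tool (150 g): a black block 80 mm long (x), 24 mm wide (y; grip across it), 34 mm high, standing on the bench, this point 17 mm above its underside. From its +x end an 8 mm aluminium rod slopes up to 82 mm above the underside (78 mm from this point), runs level to 110 mm, then straight down: the prong. x points to the prong, z up.
- hook_tip (a point): lower end of the prong of the hook tool, 110 mm in front of the handle centre (+x of the tool) and 1 mm above the level of the handle's underside. The prong is a vertical round rod 8 mm thick with 74 mm of free height under the level part of the rod.
- cup: the large loose cup, to be dragged: round, open on top, white with a blue rim, 100 mm outside diameter (rim 108 mm), 50 mm high, about 200 g; straight walls 4 mm thick (inside diameter 92 mm), floor 5 mm thick. Origin: centre of the underside, z up. The prong can enter the open top and pull on the wall from inside; the round cup then trails behind it.
- small_cup: a bystander of the same make as the cup, but small: round, open, 66 mm outside diameter (rim 74 mm), 45 mm high. Origin: centre of the underside.
- mat: the drip mat: a thin black square, 160 mm by 160 mm, lying flush with the bench and fixed (things slide over its edge freely). Origin: its centre, on the bench surface; x and y along its sides.
Things that resemble listed ones, but are neither listed nor needed, are in the scene too. There is more than one size of the part that bears hook_grip; the job needs the smallest.

How it is judged (in metres and radians):
On the way, in this order (a step that is already met when the one before it is completed fails the run):
1. the hook tool is lifted off the bench (height (world z) of hook_grip above 0.05 m), for 0.1 s.
2. the prong is low inside or close behind the large cup (height (world z) of hook_tip below 0.045 m and horizontal distance between hook_tip and cup below 0.075 m), for 0.1 s.
3. the large cup stands wholly on the mat (x of cup in the frame of mat between -0.032 and 0.032 m and y of cup in the frame of mat between -0.032 and 0.032 m and height (world z) of cup below 0.01 m and angle between cup's own z axis and vertical below 0.17 rad), for 0.2 s.
At the end, for the whole second after the job is handed in: The large cup rests upright (within 10 degrees) on the mat, its centre within 32 mm of the mat's centre along each side of the mat. The hook is down on the bench (handle centre below 60 mm, prong end below 100 mm), both these points over 65 mm from the cup's centre (all of step 3 and linear speed of cup below 0.02 m/s and height (world z) of hook_grip below 0.06 m and height (world z) of hook_tip below 0.1 m and horizontal distance between each of hook_tip, hook_grip and cup above 0.065 m); the robot touches nothing.
It fails at once if the gripper or arm touches the large cup (over 1 N) (contact force between any of the fingers, the arm and cup above 1 N).
It fails at once if the large cup is tipped more than 35 degrees or lifted more than 40 mm off the bench (angle between cup's own z axis and vertical above 0.61 rad or height (world z) of cup above 0.04 m).
It fails at once if the small cup is moved more than 30 mm (distance of small_cup from where it was at the start of the episode above 0.03 m).
It also fails if it takes over 56 s, if anything falls off the work surface, if the arm or the gripper's body presses on something with over 40 N, if the wrist force passes 120 N, or if a joint passes its speed limit or range.

## Working session

There is one attempt and no reset: what is moved stays moved. The work goes in short steps, Python scripts to look and compute and a tool call to move; the robot and the scene stay as the last step left them, time stands still between calls to the robot, and variables do not carry over. Pictures are saved under pics/ and viewed, and the job is handed in when it is done.

Besides the shell and the picture viewer there is one more tool, called after ">>>" by a JSON object that holds its "method" and its "body". move_arm: Moves the arm, as the interface text tells. Its arguments: {"type":"object","properties":{"increments":{"type":"array","items":{"type":"object","properties":{"fingers":{"type":"number"},"tx":{"type":"number"},"ty":{"type":"number"},"tz":{"type":"number"},"wx":{"type":"number"},"wy":{"type":"number"},"wz":{"type":"number"}}}},"grip_force":{"type":"number"}},"required":["increments"]}

```bash
mkdir -p pics; cat > h.py <<'E'
from plant import *
import numpy as np, cv2
from scipy.spatial.transform import Rotation as R
def grab(n,tag):
    s=state(); p,d=grab_frame(n); cv2.imwrite(f'pics/{tag}.png',p[:,:,::-1]); np.savez(f'pics/{tag}.npz',p=p,d=d,pos=s['tool_pos'],rot=s['tcp_rot']); return p,d,s
def cam(n,s=None):
    c=camera_params(n);K=np.array(c['intrinsics'])
    if n=='wrist':
        m=np.array(c['mount']); q=s['tcp_rot']; T=np.eye(4);T[:3,:3]=R.from_quat([q[1],q[2],q[3],q[0]]).as_matrix();T[:3,3]=s['tool_pos'];return K,T@m
    o=np.array(c['orientation'])
    T=np.eye(4);T[:3,:3]=o if o.shape==(3,3) else R.from_quat([o[1],o[2],o[3],o[0]]).as_matrix();T[:3,3]=c['eye'];return K,T
def pt(K,T,u,v,d=None,z=None):
    r=np.linalg.inv(K)@[u,v,1]
    if d is not None: return T[:3,:3]@(r*d)+T[:3,3]
    r=T[:3,:3]@r; k=(z-T[2,3])/r[2]; return T[:3,3]+k*r
def cloud(K,T,d):
    v,u=np.mgrid[:480,:640]; r=np.stack([u,v,np.ones_like(u)],-1)@np.linalg.inv(K).T*d[...,None]
    return r@T[:3,:3].T+T[:3,3]
E
python3 - <<'E'
from h import *
print(state())
for n in['top','scene']:
    grab(n,n); print(n,camera_params(n))
E
```

```text
{'t': 0.0, 'joints': array([-1.53128740e+00,  1.81510339e-01,  1.60794841e+00, -9.04902317e-06,
        1.35375558e+00, -2.06292685e-01]), 'joint_velocities': array([ 0.00068764,  0.000544  ,  0.00031853, -0.00066166, -0.00103349,
       -0.00255065]), 'tau': array([ 1.79555946e-04, -4.33862936e+01, -3.41849864e+01,  7.03262910e-02,
        3.86805518e-02, -1.16117435e-04]), 'tool_pos': array([ 139.91536158, -557.20702415,  237.8561801 ]), 'tcp_rot': array([-8.08384334e-04,  9.92456751e-01,  1.22592578e-01,  6.31364146e-05]), 'wrist_force': array([ 0.612247  , -0.96558182, -0.02276397]), 'ft_torque': array([-0.01323699,  0.04110462, -0.00764908]), 'grip_width': 87.89601542799318}
top {'intrinsics': array([[469.20957523,   0.        , 322.39417485],
       [  0.        , 469.20957523, 237.04621554],
       [  0.        ,   0.        ,   1.        ]]), 'eye': array([419.62986417, -41.76943663, 960.55037851]), 'orientation': array([ 0.03193393, -0.7036731 ,  0.70929067, -0.02703959])}
scene {'intrinsics': array([[459.80573849,   0.        , 317.58897747],
       [  0.        , 459.80573849, 239.48387869],
       [  0.        ,   0.        ,   1.        ]]), 'eye': array([ 891.39818745, -630.16346959,  757.45611901]), 'orientation': array([-0.37275553,  0.8886107 ,  0.24249912, -0.11233217])}
```

View pics/top.png

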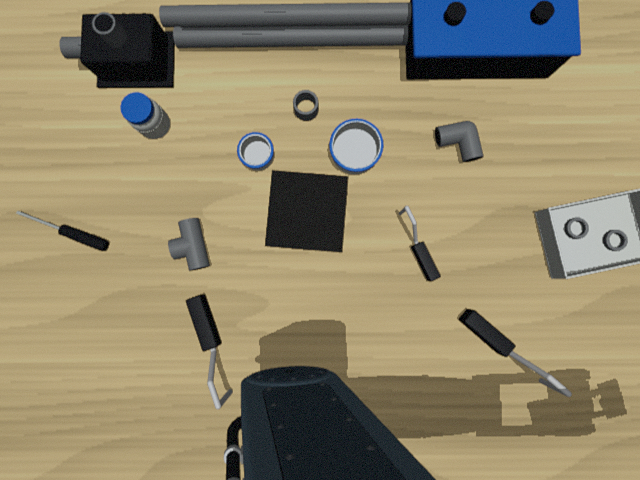

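View pics/scene.png

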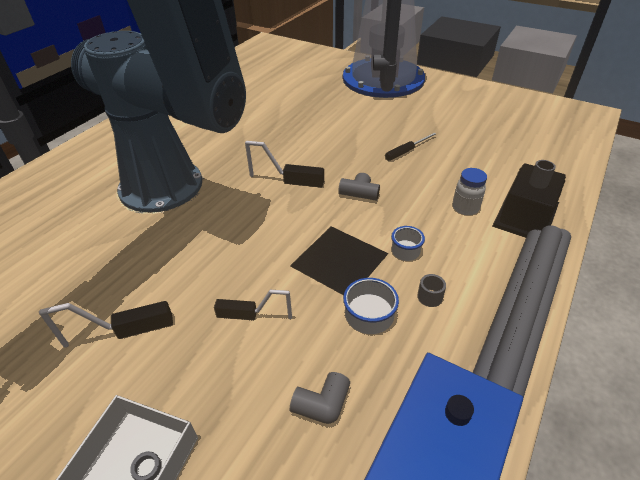

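```bash
python3 - <<'E'
from h import *
z=np.load('pics/top.npz');K,T=cam('top');P=cloud(K,T,z['d']);p=z['p']
im=cv2.imread('pics/top.png')
a=cv2.resize(im[190:300,370:470],None,fx=5,fy=5,interpolation=cv2.INTER_CUBIC)
cv2.imwrite('pics/c1.png',a)
a=cv2.resize(im[110:260,230:400],None,fx=4,fy=4,interpolation=cv2.INTER_CUBIC)
cv2.imwrite('pics/c2.png',a)
# dark blocks
dark=(p.max(-1)<60)
for nm,(u0,u1,v0,v1) in dict(A=(405,445,235,285),B=(180,225,285,355),C=(455,520,300,360)).items():
    for lo,hi in((25,60),):
        m=np.zeros_like(dark);m[v0:v1,u0:u1]=1
        m&=(P[...,2]>lo)&(P[...,2]<hi)&dark
        q=P[m];r=cv2.minAreaRect(q[:,:2].astype(np.float32))
        print(nm,m.sum(),np.median(q[:,2]).round(1),r)
m=(P[...,2]>42)&(P[...,2]<60)
for u0,u1,v0,v1 in((325,390,115,178),(232,278,128,172)):
    mm=np.zeros_like(m);mm[v0:v1,u0:u1]=1
    q=P[mm&(P[...,2]>38)&(P[...,2]<60)];print(len(q),np.median(q[:,2]),cv2.minEnclosingCircle(q[:,:2].astype(np.float32)))
E
```

```text
A 403 33.7 ((448.22503662109375, -239.8437957763672), (77.13580322265625, 23.283273696899414), 25.133941650390625)
B 975 44.7 ((332.2425231933594, 200.1193084716797), (104.22593688964844, 31.852622985839844), 19.673187255859375)
C 969 45.2 ((308.2048645019531, -354.04034423828125), (104.5119857788086, 31.48119354248047), 48.93037796020508)
714 49.41200036292963 ((678.800048828125, -104.06339263916016), 54.21950912475586)
441 44.51333350009645 ((671.4345703125, 97.9906005859375), 36.97052001953125)
```

View pics/c1.png

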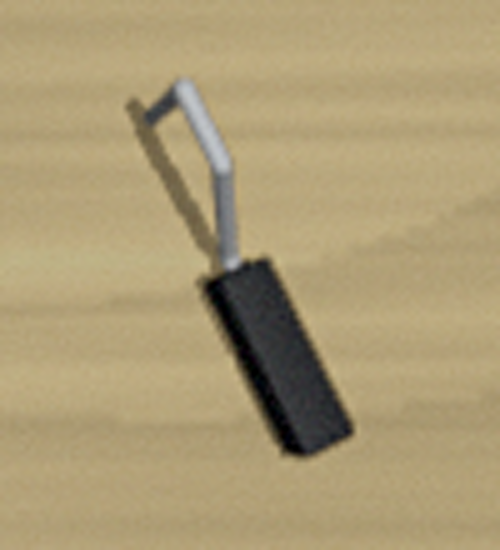

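View pics/c2.png

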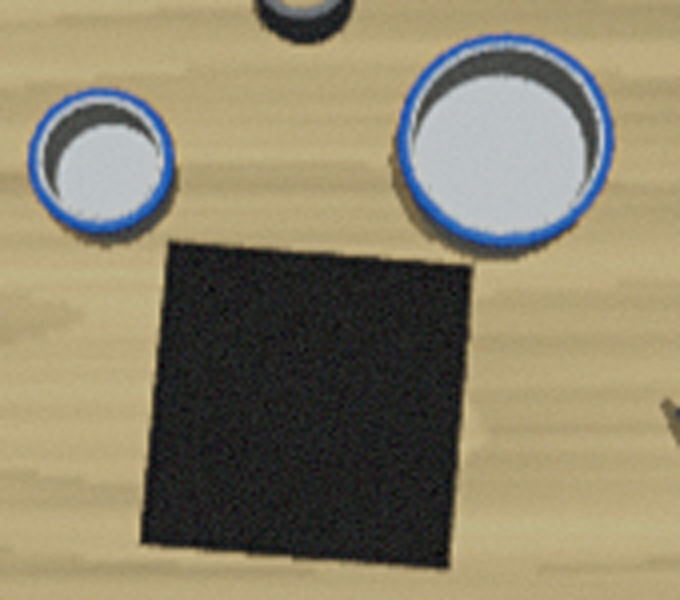

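```bash
cat >> h.py <<'E'
def inc(target,yaw=None):
    s=state();q=s['tcp_rot'];M=R.from_quat([q[1],q[2],q[3],q[0]]).as_matrix()
    y=np.degrees(np.arctan2(M[1,0],M[0,0]))
    print('pos',s['tool_pos'].round(1),'yaw',y.round(2),'zax',M[:,2].round(4),'t',s['t'],'F',s['wrist_force'].round(1),'w',s['grip_width'].round(1))
    print('txyz m',(M.T@(np.array(target)-s['tool_pos'])/1000).round(4), 'wz',None if yaw is None else round(y-yaw,2))
E
python3 - <<'E'
from h import *
K,T=cam('top')
C=[pt(K,T,u,v,z=0) for u,v in((272,170.3),(348,176.3),(342.3,252),(265.5,246))]
print(np.round(C,1),np.mean(C,0)); e=C[0]-C[3];print(np.degrees(np.arctan2(e[1],e[0])))
el=pt(K,T,370+183/5,190+85/5,z=80);tip=pt(K,T,370+148/5,190+120/5,z=3);print(el,tip)
d=(el+tip)[:2]/2-[448.2,-239.8];print(np.degrees(np.arctan2(d[1],d[0])),np.hypot(*d))
inc([448.5,-240,120],24.8)
E
```

```text
[[640.2  68.4   0. ]
 [626.1 -89.5   0. ]
 [468.9 -76.    0. ]
 [482.5  81.5   0. ]] [554.42307184  -3.90638874   0.        ]
-4.765798273988882
[ 548.98299228 -195.61237644   80.        ] [ 545.91667396 -194.37926798    3.        ]
24.295760742366216 108.89418589418449Traceback (most recent call last):
  File "<stdin>", line 7, in <module>
  File "h.py", line 22, in inc
    print('pos',s['tool_pos'].round(1),'yaw',y.round(2),'zax',M[:,2].round(4),'t',s['t'],'F',s['wrist_force'].round(1),'w',s['grip_width'].round(1))
                                                                                                                           ^^^^^^^^^^^^^^^^^^^^^
AttributeError: 'float' object has no attribute 'round'
```

What could be mistaken for the hook in the top view: hook A at (425,260), hook B at (203,322), hook C at (487,332) and the screwdriver at (83,237). A's handle measures 77×23×34 mm and B and C are about 104×32×45 mm. The c1 crop shows A standing with its prong up and left, so A is the smallest and the one I want. The c2 crop shows the large cup at (356,146), the small cup at (255,150) and the mat centred at about (307,211).

```bash
sed -i "s/s\['grip_width'\].round(1)/round(float(s['grip_width']),1)/" h.py; python3 - <<'E'
from h import *
inc([448.5,-240,120],24.6)
E
```

```text
pos [ 139.9 -557.2  238. ] yaw 14.08 zax [-1.0e-04  1.5e-03 -1.0e+00] t 0.1 F [ 0.2 -0.4 -0.2] w 88.2
txyz m [ 0.3765 -0.2324  0.1184] wz -10.52
```

>>> {"method": "move_arm", "body": {"increments": [{"fingers": 1,"tx": 0.05,"ty": -0.031,"tz": 0,"wz": -2},{"fingers": 1,"tx": 0.1,"ty": -0.062,"tz": 0,"wz": -4},{"fingers": 1,"tx": 0.15,"ty": -0.093,"tz": 0,"wz": -6},{"fingers": 1,"tx": 0.2,"ty": -0.123,"tz": 0,"wz": -8},{"fingers": 1,"tx": 0.25,"ty": -0.154,"tz": 0,"wz": -10},{"fingers": 1,"tx": 0.3,"ty": -0.185,"tz": 0,"wz": -10.5},{"fingers": 1,"tx": 0.35,"ty": -0.216,"tz": 0.02,"wz": -10.5},{"fingers": 1,"tx": 0.3765,"ty": -0.2325,"tz": 0.06,"wz": -10.5}]}}

```text
invalid input at $.increments[0]: expected keys fingers, tx, ty, tz, wx, wy, wz
```

```bash
python3 - <<'E'
from h import *
inc([448.5,-240,110],24.6)
p,d,s=grab('wrist','w1');print(s['tool_pos'])
K,T=cam('wrist',s);P=cloud(K,T,d)
m=(P[...,2]>27)&(P[...,2]<42)&(p.max(-1)<70)&(np.hypot(P[...,0]-448,P[...,1]+240)<70)
q=P[m];print(len(q),np.median(q[:,2]),cv2.minAreaRect(q[:,:2].astype(np.float32)))
m=(P[...,2]>60)&(P[...,2]<95)&(np.hypot(P[...,0]-520,P[...,1]+205)<60)
print(m.sum(), cv2.minAreaRect(P[m][:,:2].astype(np.float32)) if m.sum()>5 else '')
E
```

```text
pos [ 139.9 -557.2  238. ] yaw 14.08 zax [-1.0e-04  1.5e-03 -1.0e+00] t 0.1 F [ 0.2 -0.4 -0.2] w 88.2
txyz m [ 0.3765 -0.2324  0.1284] wz -10.52
[ 139.91780924 -557.24685375  237.9579893 ]
0 nan ((0.0, 0.0), (0.0, 0.0), 0.0)
0
  return _methods._mean(a, axis=axis, dtype=dtype,
  ret = ret.dtype.type(ret / rcount)
```

View pics/w1.png

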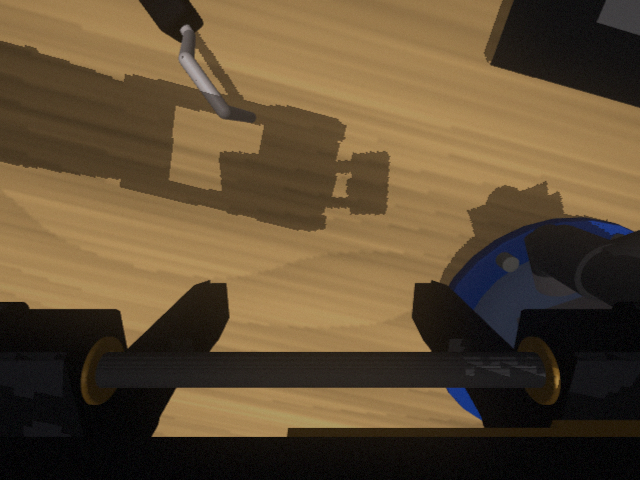

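The move was refused because every key is required. The picture is therefore from the start pose: hook C is at the top, around (190,60), and a blue pedestal is at right.

>>> {"method": "move_arm", "body": {"increments": [{"fingers": 1,"tx": 0.05,"ty": -0.031,"tz": 0,"wx": 0,"wy": 0,"wz": -2},{"fingers": 1,"tx": 0.1,"ty": -0.062,"tz": 0,"wx": 0,"wy": 0,"wz": -4},{"fingers": 1,"tx": 0.15,"ty": -0.093,"tz": 0,"wx": 0,"wy": 0,"wz": -6},{"fingers": 1,"tx": 0.2,"ty": -0.123,"tz": 0,"wx": 0,"wy": 0,"wz": -8},{"fingers": 1,"tx": 0.25,"ty": -0.154,"tz": 0,"wx": 0,"wy": 0,"wz": -10},{"fingers": 1,"tx": 0.3,"ty": -0.185,"tz": 0,"wx": 0,"wy": 0,"wz": -10.5},{"fingers": 1,"tx": 0.35,"ty": -0.216,"tz": 0.02,"wx": 0,"wy": 0,"wz": -10.5},{"fingers": 1,"tx": 0.3765,"ty": -0.2325,"tz": 0.06,"wx": 0,"wy": 0,"wz": -10.5}]}}

```text
t: 1.15
tool_pos: [451.2, -239.2, 179.7]
tcp_rot: [0.002, 0.977, 0.214, 0.001]
wrist_force: [0.1, -0.5, 0.2]
grip_width: 88.0
```

```bash
python3 - <<'E' 2>&1
from h import *
inc([448.5,-240,110],24.6)
p,d,s=grab('wrist','w2')
K,T=cam('wrist',s);P=cloud(K,T,d)
m=(P[...,2]>27)&(P[...,2]<42)&(p.max(-1)<70)&(np.hypot(P[...,0]-448,P[...,1]+240)<70)
q=P[m];print(len(q))
if len(q): print(np.median(q[:,2]),cv2.minAreaRect(q[:,:2].astype(np.float32)))
m=(P[...,2]>60)&(P[...,2]<95)&(np.hypot(P[...,0]-520,P[...,1]+205)<60)
print(m.sum(), cv2.minAreaRect(P[m][:,:2].astype(np.float32)) if m.sum()>5 else '')
E
```

```text
pos [ 451.2 -239.2  179.7] yaw 24.72 zax [ 0.0036 -0.0027 -1.    ] t 1.15 F [ 0.1 -0.5  0.2] w 88.0
txyz m [-0.0029 -0.0007  0.0697] wz 0.12
2084
34.40197747929068 ((456.8734130859375, -232.77392578125), (88.07918548583984, 22.89139175415039), 24.946033477783203)
902 ((526.9014892578125, -200.66787719726562), (50.93412780761719, 7.818127632141113), 24.989377975463867)
```

View pics/w2.png

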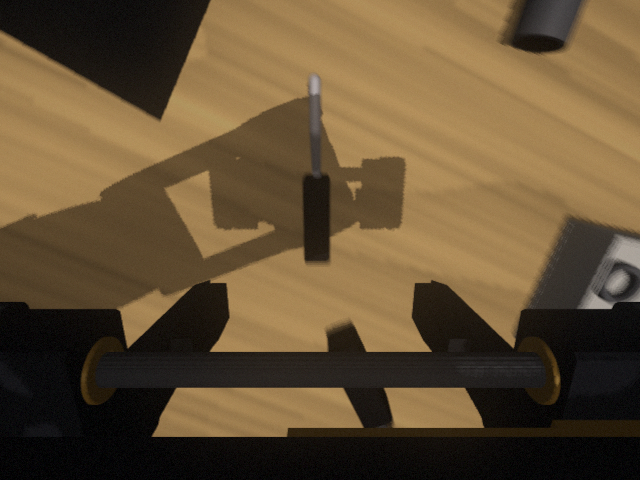

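Sharp enough: hook A's handle is at (317,218), with its prong up at (315,80). It lines up with the jaws. Descending.

```bash
python3 - <<'E' 2>&1
from h import *
p,d,s=grab('wrist','w3')
K,T=cam('wrist',s);P=cloud(K,T,d)
m=(P[...,2]>27)&(P[...,2]<38)&(p.max(-1)<70)&(np.hypot(P[...,0]-448,P[...,1]+240)<48)
q=P[m];print(len(q))
if len(q): print(np.median(q[:,2]),cv2.minAreaRect(q[:,:2].astype(np.float32)))
m=(P[...,2]>60)&(P[...,2]<95)&(np.hypot(P[...,0]-520,P[...,1]+205)<60)
print(m.sum(), cv2.minAreaRect(P[m][:,:2].astype(np.float32)) if m.sum()>5 else '')
inc([448.5,-239,5],25)
E
```

```text
2330
34.43126756199965 ((451.19415283203125, -235.72425842285156), (86.54135131835938, 23.34969711303711), 25.206443786621094)
955 ((526.8436279296875, -200.76234436035156), (51.864986419677734, 7.7868757247924805), 25.450733184814453)
pos [ 447.7 -236.2  174.4] yaw 24.82 zax [-0.0057  0.0058 -1.    ] t 1.25 F [-0.7  0.2 -0.3] w 88.2
txyz m [0.     0.0042 0.1694] wz -0.18
```

>>> {"method": "move_arm", "body": {"increments": [{"fingers": 1,"tx": 0,"ty": -0.001,"tz": 0.05,"wx": 0,"wy": 0,"wz": 0},{"fingers": 1,"tx": 0,"ty": -0.001,"tz": 0.1,"wx": 0,"wy": 0,"wz": 0},{"fingers": 1,"tx": 0,"ty": -0.001,"tz": 0.135,"wx": 0,"wy": 0,"wz": 0},{"fingers": 1,"tx": 0,"ty": -0.001,"tz": 0.16,"wx": 0,"wy": 0,"wz": 0},{"fingers": 1,"tx": 0,"ty": -0.001,"tz": 0.17,"wx": 0,"wy": 0,"wz": 0},{"fingers": 1,"tx": 0,"ty": -0.001,"tz": 0.172,"wx": 0,"wy": 0,"wz": 0},{"fingers": 1,"tx": 0,"ty": -0.001,"tz": 0.172,"wx": 0,"wy": 0,"wz": 0}]}}

```text
t: 2.12
tool_pos: [448.8, -240.5, 7.8]
tcp_rot: [0.001, 0.977, 0.213, 0.001]
wrist_force: [-0.6, -0.3, 0.1]
grip_width: 88.1
```

```bash
python3 - <<'E' 2>&1
from h import *
inc([448.5,-239,5],25)
E
```

```text
pos [ 448.8 -240.5    7.8] yaw 24.57 zax [ 0.0013 -0.0012 -1.    ] t 2.125 F [-0.6 -0.3  0.1] w 88.1
txyz m [ 0.0004 -0.0015  0.0028] wz -0.43
```

>>> {"method": "move_arm", "body": {"increments": [{"fingers": -1,"tx": 0,"ty": -0.001,"tz": 0.002,"wx": 0,"wy": 0,"wz": 0},{"fingers": -1,"tx": 0,"ty": -0.001,"tz": 0.002,"wx": 0,"wy": 0,"wz": 0},{"fingers": -1,"tx": 0,"ty": -0.001,"tz": 0.002,"wx": 0,"wy": 0,"wz": 0},{"fingers": -1,"tx": 0,"ty": -0.001,"tz": 0.002,"wx": 0,"wy": 0,"wz": 0},{"fingers": -1,"tx": 0,"ty": -0.001,"tz": 0.002,"wx": 0,"wy": 0,"wz": 0},{"fingers": -1,"tx": 0,"ty": -0.001,"tz": 0.002,"wx": 0,"wy": 0,"wz": 0}], "grip_force": 40}}

```text
t: 2.88
tool_pos: [447.7, -238.8, 4.7]
tcp_rot: [-0.0, 0.977, 0.213, -0.0]
wrist_force: [0.0, 0.3, -0.8]
grip_width: 30.3
```

>>> {"method": "move_arm", "body": {"increments": [{"fingers": -1,"tx": 0,"ty": 0,"tz": 0,"wx": 0,"wy": 0,"wz": 0},{"fingers": -1,"tx": 0,"ty": 0,"tz": 0,"wx": 0,"wy": 0,"wz": 0},{"fingers": -1,"tx": 0,"ty": 0,"tz": 0,"wx": 0,"wy": 0,"wz": 0},{"fingers": -1,"tx": 0,"ty": 0,"tz": 0,"wx": 0,"wy": 0,"wz": 0}]}}

```text
t: 3.38
tool_pos: [447.7, -238.8, 4.7]
tcp_rot: [-0.0, 0.977, 0.213, 0.0]
wrist_force: [-0.0, 0.0, 0.1]
grip_width: 23.5
```

Gripped at 23.5 mm. Lifting 125 mm.

>>> {"method": "move_arm", "body": {"increments": [{"fingers": -1,"tx": 0,"ty": 0,"tz": -0.015,"wx": 0,"wy": 0,"wz": 0},{"fingers": -1,"tx": 0,"ty": 0,"tz": -0.04,"wx": 0,"wy": 0,"wz": 0},{"fingers": -1,"tx": 0,"ty": 0,"tz": -0.07,"wx": 0,"wy": 0,"wz": 0},{"fingers": -1,"tx": 0,"ty": 0,"tz": -0.1,"wx": 0,"wy": 0,"wz": 0},{"fingers": -1,"tx": 0,"ty": 0,"tz": -0.12,"wx": 0,"wy": 0,"wz": 0},{"fingers": -1,"tx": 0,"ty": 0,"tz": -0.125,"wx": 0,"wy": 0,"wz": 0},{"fingers": -1,"tx": 0,"ty": 0,"tz": -0.125,"wx": 0,"wy": 0,"wz": 0}]}}

```text
t: 4.25
tool_pos: [447.6, -238.7, 129.9]
tcp_rot: [0.0, 0.977, 0.213, 0.0]
wrist_force: [1.0, -0.8, -1.6]
grip_width: 23.6
```

```bash
python3 - <<'E' 2>&1
from h import *
p,d,s=grab('wrist','w4')
K,T=cam('wrist',s)
Ti=np.eye(4);P=cloud(K,np.array(camera_params('wrist')['mount']),d) # tool coords
m=(P[...,2]<-40)&(P[...,2]>-75)&(P[...,0]>45)&(abs(P[...,1])<40)
print(m.sum());q=P[m]
if m.sum():
  print(q.min(0),q.max(0),np.median(q,0)); e=q[q[:,0]>q[:,0].max()-20];print('far end',np.median(e,0))
  l=np.polyfit(q[:,0],q[:,1],1);print(l,'angle',np.degrees(np.arctan(l[0])))
inc([0,0,0],25)
grab('scene','s4')
E
```

```text
1598
[ 54.07837689  -5.33306848 -74.99733608] [ 75.1428165    2.58857701 -40.01334327] [ 66.83163955  -1.37238591 -63.13165166]
far end [ 66.99137535  -1.37238591 -63.32370862]
[-0.00379487 -1.10838638] angle -0.21742901062877323
pos [ 447.3 -238.5  129.2] yaw 24.58 zax [-7.e-04  6.e-04 -1.e+00] t 4.3 F [-0.8 -0.  -1.2] w 24.0
txyz m [-0.3075 -0.4028  0.1297] wz -0.42
```

View pics/w4.png

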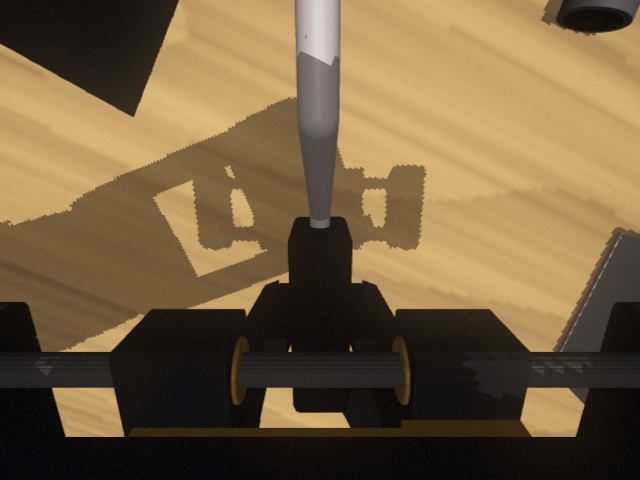

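View pics/s4.png

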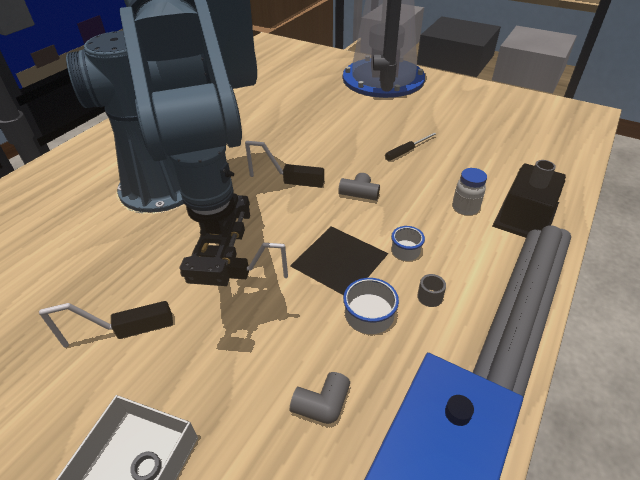

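```bash
python3 - <<'E' 2>&1
from h import *
im=cv2.imread('pics/s4.png');cv2.imwrite('pics/c5.png',cv2.resize(im[220:300,220:320],None,fx=6,fy=6,interpolation=cv2.INTER_CUBIC))
K,T=cam('scene');s=state()
for x in (105,110,115):
  a=np.radians(24.6);w=np.array([447.5+x*np.cos(a),-238.6+x*np.sin(a),125.5]);c=T[:3,:3].T@(w-T[:3,3]);uv=(K@c)[:2]/c[2];print(x,w,uv,(uv-[220,220])*6)
E
```

```text
105 [ 542.96979145 -194.89051681  125.5       ] [283.16986779 277.34942031] [379.01920673 344.09652187]
110 [ 547.515972   -192.80911285  125.5       ] [285.87962918 277.54637976] [395.27777506 345.27827859]
115 [ 552.06215254 -190.72770889  125.5       ] [288.59239625 277.74355769] [411.55437749 346.46134611]
```

View pics/c5.png

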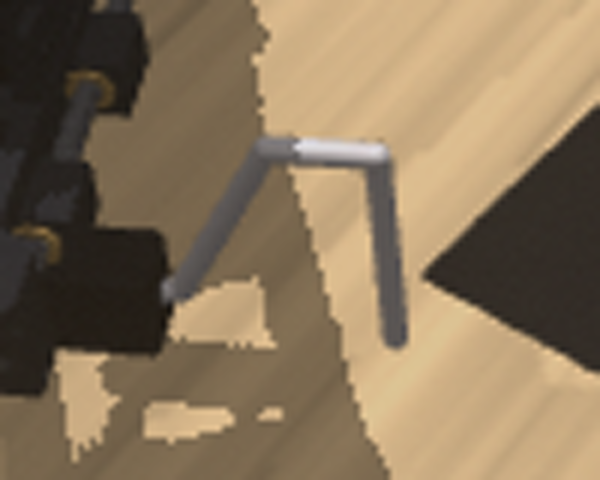

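The tip is where the 110 mm model puts it: crop (396,347). Next: over the cup, yaw to -15°.

```bash
python3 - <<'E' 2>&1
from h import *
inc([557,-63,129.5],-15)
E
```

```text
pos [ 447.1 -238.3  128.9] yaw 24.58 zax [-0.0013  0.0011 -1.    ] t 4.35 F [-0.2  0.1 -1.9] w 23.5
txyz m [ 0.1728 -0.1137 -0.0006] wz 39.58
```

>>> {"method": "move_arm", "body": {"increments": [{"fingers": -1,"tx": 0.02,"ty": -0.013,"tz": 0,"wx": 0,"wy": 0,"wz": 5},{"fingers": -1,"tx": 0.05,"ty": -0.032,"tz": 0,"wx": 0,"wy": 0,"wz": 12},{"fingers": -1,"tx": 0.08,"ty": -0.052,"tz": 0,"wx": 0,"wy": 0,"wz": 19},{"fingers": -1,"tx": 0.11,"ty": -0.072,"tz": 0,"wx": 0,"wy": 0,"wz": 26},{"fingers": -1,"tx": 0.14,"ty": -0.092,"tz": 0,"wx": 0,"wy": 0,"wz": 33},{"fingers": -1,"tx": 0.162,"ty": -0.107,"tz": 0,"wx": 0,"wy": 0,"wz": 38},{"fingers": -1,"tx": 0.173,"ty": -0.114,"tz": 0,"wx": 0,"wy": 0,"wz": 39.6},{"fingers": -1,"tx": 0.173,"ty": -0.114,"tz": 0,"wx": 0,"wy": 0,"wz": 39.6}]}}

```text
t: 5.35
tool_pos: [557.2, -62.2, 128.5]
tcp_rot: [-0.0, 0.992, -0.13, -0.001]
wrist_force: [-0.3, -0.0, -2.1]
grip_width: 23.5
```

```bash
python3 - <<'E' 2>&1
from h import *
grab('scene','s5')
inc([557,-63,15.5],-15)
im=cv2.imread('pics/s5.png');cv2.imwrite('pics/c6.png',cv2.resize(im[200:350,260:450],None,fx=4,fy=4,interpolation=cv2.INTER_CUBIC))
E
```

```text
pos [556.9 -62.8 128.6] yaw -14.93 zax [-2.e-03  4.e-04 -1.e+00] t 5.4 F [-0.2  0.3 -1.2] w 23.8
txyz m [3.000e-04 1.000e-04 1.131e-01] wz 0.07
```

View pics/c6.png

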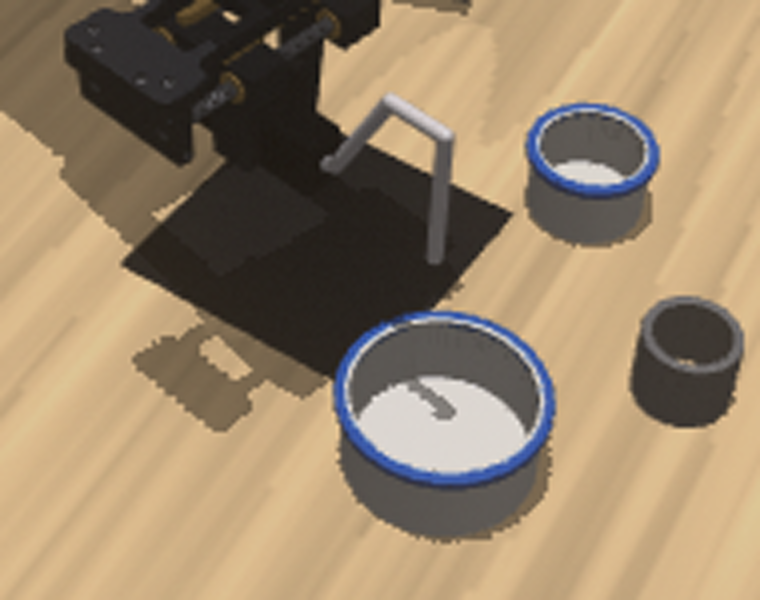

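The prong tip, at crop (435,262), is 125 mm up. Its shadow falls inside the cup. I'll lower in two stages.

>>> {"method": "move_arm", "body": {"increments": [{"fingers": -1,"tx": 0,"ty": 0,"tz": 0.02,"wx": 0,"wy": 0,"wz": 0},{"fingers": -1,"tx": 0,"ty": 0,"tz": 0.045,"wx": 0,"wy": 0,"wz": 0},{"fingers": -1,"tx": 0,"ty": 0,"tz": 0.06,"wx": 0,"wy": 0,"wz": 0},{"fingers": -1,"tx": 0,"ty": 0,"tz": 0.065,"wx": 0,"wy": 0,"wz": 0}]}}

```text
t: 5.9
tool_pos: [556.7, -63.4, 63.6]
tcp_rot: [-0.0, 0.991, -0.131, -0.001]
wrist_force: [0.0, -0.5, -1.6]
grip_width: 23.5
```

```bash
python3 - <<'E' 2>&1
from h import *
grab('scene','s7');grab('top','t7')
inc([557,-63,15.5],-15)
im=cv2.imread('pics/s7.png');a=cv2.resize(im[200:350,320:450],None,fx=3,fy=3,interpolation=cv2.INTER_CUBIC)
im=cv2.imread('pics/t7.png');b=cv2.resize(im[90:240,290:420],None,fx=3,fy=3,interpolation=cv2.INTER_CUBIC)
cv2.imwrite('pics/c7.png',np.hstack([a,b]))
E
```

```text
pos [557.4 -63.4  64.4] yaw -15.03 zax [-7.e-04  2.e-04 -1.e+00] t 6.0 F [ 1.  -0.2 -1.7] w 23.5
txyz m [-0.0004 -0.0003  0.0489] wz -0.03
```

View pics/c7.png

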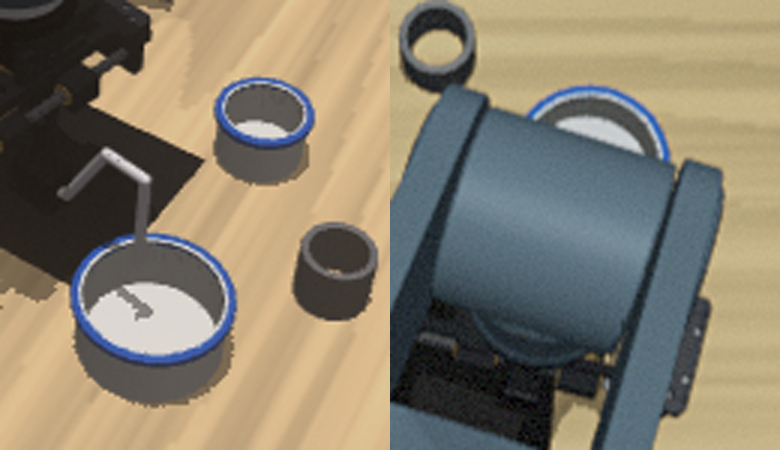

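```bash
python3 - <<'E' 2>&1
from h import *
K,T=cam('scene')
def pr(w):
    c=T[:3,:3].T@(np.array(w)-T[:3,3]);return ((K@c)[:2]/c[2]-[320,200])*3
a=np.radians(-15)
print('tip',pr([557+110*np.cos(a),-63+110*np.sin(a),60.5]), 'level',pr([557+110*np.cos(a),-63+110*np.sin(a),137]))
for t in range(0,360,45):
    print(t,pr([678.8+54*np.cos(np.radians(t)),-104+54*np.sin(np.radians(t)),50]).round())
# fit cup from scene depth
z=np.load('pics/s7.npz');P=cloud(K,T,z['d']);p=z['p'].astype(int)
m=(P[...,2]>44)&(P[...,2]<56)&(np.hypot(P[...,0]-679,P[...,1]+104)<75)&(p[...,2]>p[...,0]+50)
q=P[m];print(m.sum(),cv2.minEnclosingCircle(q[:,:2].astype(np.float32)))
m=(P[...,2]>56)&(P[...,2]<150)&(np.hypot(P[...,0]-663,P[...,1]+92)<40)
q=P[m];lo=q[q[:,2]<100];print(len(q),q[:,2].min(),np.median(lo,0),np.median(lo[lo[:,2]<75],0))
E
```

```text
tip [138.15762489 263.79028256] level [144.96218702 183.58564256]
0 [227. 330.]
45 [229. 280.]
90 [186. 242.]
135 [124. 235.]
180 [ 77. 264.]
225 [ 70. 313.]
270 [112. 356.]
315 [178. 363.]
342 ((678.8165893554688, -101.55654907226562), 54.08278274536133)
214 61.04510820130997 [663.80708491 -94.81762519  81.1136734 ] [663.11751211 -94.73555634  69.12796669]
```

Depth puts the prong at (663,-94), down to z 61, inside a rim centred at (679,-102). In the crop it only blends into the grey wall below (142,243). Lowering further.

>>> {"method": "move_arm", "body": {"increments": [{"fingers": -1,"tx": 0,"ty": 0,"tz": 0.015,"wx": 0,"wy": 0,"wz": 0},{"fingers": -1,"tx": 0,"ty": 0,"tz": 0.032,"wx": 0,"wy": 0,"wz": 0},{"fingers": -1,"tx": 0,"ty": 0,"tz": 0.043,"wx": 0,"wy": 0,"wz": 0},{"fingers": -1,"tx": 0,"ty": 0,"tz": 0.048,"wx": 0,"wy": 0,"wz": 0},{"fingers": -1,"tx": 0,"ty": 0,"tz": 0.048,"wx": 0,"wy": 0,"wz": 0}]}}

```text
t: 6.62
tool_pos: [557.3, -63.1, 16.2]
tcp_rot: [-0.0, 0.991, -0.131, -0.0]
wrist_force: [-0.5, -0.2, -2.3]
grip_width: 23.8
```

```bash
python3 - <<'E' 2>&1
from h import *
a=np.radians(-15); e=110*np.array([np.cos(a),np.sin(a)])
tip=np.array([554.4,-3.9])+42*np.array([-.779,.627]); print(tip)
inc([*(tip-e),15.5],-15)
E
```

```text
[521.682  22.434]
pos [557.3 -63.1  16.2] yaw -15.02 zax [-9.e-04  3.e-04 -1.e+00] t 6.625 F [-0.5 -0.2 -2.3] w 23.8
txyz m [-0.1666 -0.0733  0.0009] wz -0.02
```

>>> {"method": "move_arm", "body": {"increments": [{"fingers": -1,"tx": -0.008,"ty": -0.0035,"tz": 0,"wx": 0,"wy": 0,"wz": 0},{"fingers": -1,"tx": -0.016,"ty": -0.007,"tz": 0,"wx": 0,"wy": 0,"wz": 0},{"fingers": -1,"tx": -0.022,"ty": -0.0097,"tz": 0,"wx": 0,"wy": 0,"wz": 0},{"fingers": -1,"tx": -0.03,"ty": -0.0132,"tz": 0,"wx": 0,"wy": 0,"wz": 0},{"fingers": -1,"tx": -0.04,"ty": -0.0176,"tz": 0,"wx": 0,"wy": 0,"wz": 0},{"fingers": -1,"tx": -0.05,"ty": -0.022,"tz": 0,"wx": 0,"wy": 0,"wz": 0},{"fingers": -1,"tx": -0.058,"ty": -0.0255,"tz": 0,"wx": 0,"wy": 0,"wz": 0},{"fingers": -1,"tx": -0.062,"ty": -0.0273,"tz": 0,"wx": 0,"wy": 0,"wz": 0}]}}

```text
t: 7.62
tool_pos: [504.6, -20.4, 16.9]
tcp_rot: [0.0, 0.991, -0.131, 0.0]
wrist_force: [2.1, -0.7, -1.3]
grip_width: 23.8
```

```bash
cat >> h.py <<'E'
def look(tag,c0):
    grab('scene',tag);K,T=cam('scene')
    z=np.load(f'pics/{tag}.npz');P=cloud(K,T,z['d']);p=z['p'].astype(int)
    m=(P[...,2]>44)&(P[...,2]<56)&(np.hypot(P[...,0]-c0[0],P[...,1]-c0[1])<75)&(p[...,2]>p[...,0]+50)
    q=P[m];print('cup',m.sum(),cv2.minEnclosingCircle(q[:,:2].astype(np.float32)),'z sd',q[:,2].min(),q[:,2].max())
    im=cv2.imread(f'pics/{tag}.png');cv2.imwrite(f'pics/{tag}c.png',cv2.resize(im[180:360,200:450],None,fx=3,fy=3,interpolation=cv2.INTER_CUBIC))
E
python3 - <<'E' 2>&1
from h import *
look('s8',(650,-75))
a=np.radians(-15); e=110*np.array([np.cos(a),np.sin(a)])
inc([521.7-e[0],22.4-e[1],15.5],-15)
E
```

```text
cup 329 ((644.3299560546875, -74.05770874023438), 54.83869171142578) z sd 45.811802952930066 53.22527855842975
pos [504.2 -20.2  16.8] yaw -15.0 zax [-2.e-04  1.e-04 -1.e+00] t 7.675 F [ 0.3 -0.4 -1.4] w 23.7
txyz m [-0.1041 -0.0456  0.0013] wz 0.0
```

View pics/s8c.png

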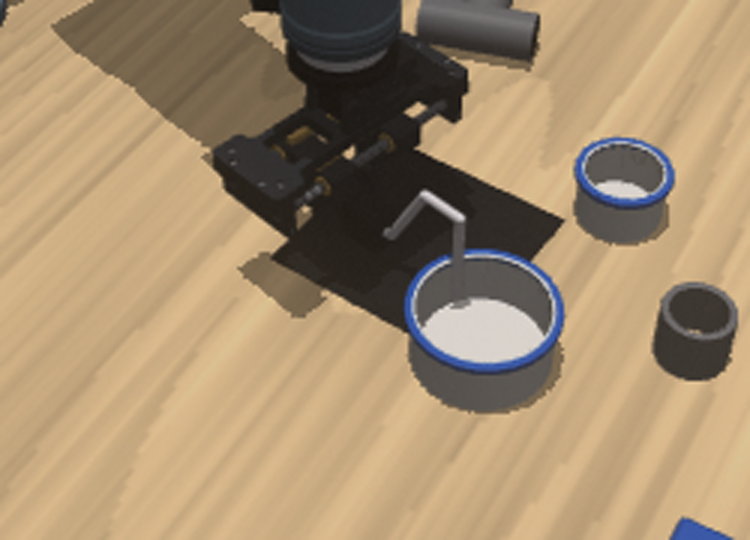

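The cup is upright at crop (485,310), trailing the prong at (460,260). Continuing with the remaining 114 mm.

>>> {"method": "move_arm", "body": {"increments": [{"fingers": -1,"tx": -0.006,"ty": -0.0026,"tz": 0,"wx": 0,"wy": 0,"wz": 0},{"fingers": -1,"tx": -0.014,"ty": -0.0061,"tz": 0,"wx": 0,"wy": 0,"wz": 0},{"fingers": -1,"tx": -0.024,"ty": -0.0105,"tz": 0,"wx": 0,"wy": 0,"wz": 0},{"fingers": -1,"tx": -0.034,"ty": -0.0149,"tz": 0,"wx": 0,"wy": 0,"wz": 0},{"fingers": -1,"tx": -0.044,"ty": -0.0193,"tz": 0,"wx": 0,"wy": 0,"wz": 0},{"fingers": -1,"tx": -0.054,"ty": -0.0237,"tz": 0,"wx": 0,"wy": 0,"wz": 0},{"fingers": -1,"tx": -0.064,"ty": -0.028,"tz": 0,"wx": 0,"wy": 0,"wz": 0},{"fingers": -1,"tx": -0.07,"ty": -0.0307,"tz": 0,"wx": 0,"wy": 0,"wz": 0}]}}

```text
t: 8.68
tool_pos: [444.5, 27.5, 16.7]
tcp_rot: [-0.0, 0.991, -0.131, -0.0]
wrist_force: [0.9, -0.8, -1.9]
grip_width: 24.3
```

```bash
python3 - <<'E' 2>&1
from h import *
look('s9',(585,-30))
a=np.radians(-15); e=110*np.array([np.cos(a),np.sin(a)])
inc([521.7-e[0],22.4-e[1],15.5],-15)
E
```

```text
cup 281 ((583.5333862304688, -27.733434677124023), 54.72180938720703) z sd 45.90899837581742 54.547167588914476
pos [443.9  27.9  16.6] yaw -14.99 zax [-9.e-04  4.e-04 -1.e+00] t 8.725 F [-0.8  0.9 -0.9] w 23.9
txyz m [-0.0334 -0.0148  0.0011] wz 0.01
```

>>> {"method": "move_arm", "body": {"increments": [{"fingers": -1,"tx": -0.006,"ty": -0.0026,"tz": 0,"wx": 0,"wy": 0,"wz": 0},{"fingers": -1,"tx": -0.014,"ty": -0.0061,"tz": 0,"wx": 0,"wy": 0,"wz": 0},{"fingers": -1,"tx": -0.022,"ty": -0.0097,"tz": 0,"wx": 0,"wy": 0,"wz": 0},{"fingers": -1,"tx": -0.029,"ty": -0.0128,"tz": 0,"wx": 0,"wy": 0,"wz": 0},{"fingers": -1,"tx": -0.033,"ty": -0.0146,"tz": 0,"wx": 0,"wy": 0,"wz": 0},{"fingers": -1,"tx": -0.034,"ty": -0.015,"tz": 0,"wx": 0,"wy": 0,"wz": 0},{"fingers": -1,"tx": -0.034,"ty": -0.015,"tz": 0,"wx": 0,"wy": 0,"wz": 0}]}}

```text
t: 9.6
tool_pos: [416.0, 50.4, 16.7]
tcp_rot: [-0.0, 0.991, -0.131, -0.0]
wrist_force: [-0.5, -0.3, -1.5]
grip_width: 23.7
```

```bash
python3 - <<'E' 2>&1
from h import *
look('s10',(555,-5))
inc([0,0,0],-15)
E
```

```text
cup 251 ((553.869384765625, -5.1149139404296875), 54.33374786376953) z sd 46.65279988020416 53.42689349671491
pos [416.   50.4  16.6] yaw -15.01 zax [-5.e-04  2.e-04 -1.e+00] t 9.65 F [-0.3 -0.6 -1.3] w 24.1
txyz m [-0.3887  0.1565  0.0169] wz -0.01
```

View pics/s10c.png

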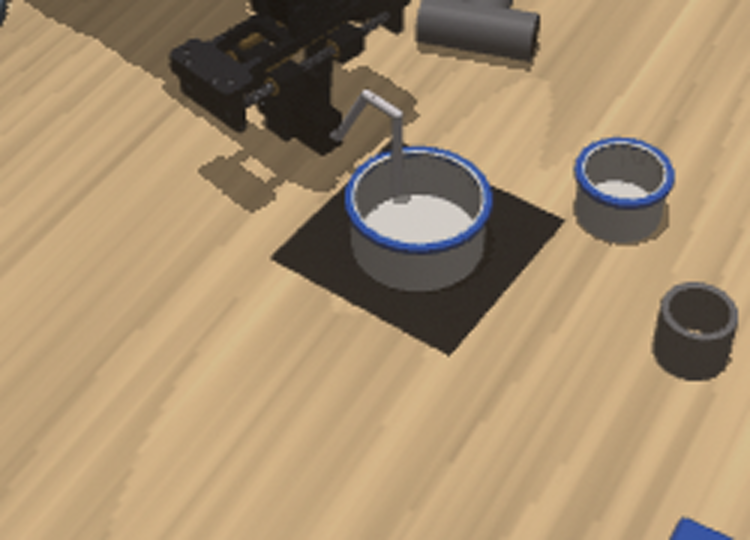

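The cup stands centred on the mat at (554,-5), upright at crop (418,220). Backing the prong off the wall and lifting straight up.

>>> {"method": "move_arm", "body": {"increments": [{"fingers": -1,"tx": 0.004,"ty": 0.0018,"tz": 0,"wx": 0,"wy": 0,"wz": 0},{"fingers": -1,"tx": 0.009,"ty": 0.004,"tz": 0,"wx": 0,"wy": 0,"wz": 0},{"fingers": -1,"tx": 0.01,"ty": 0.0045,"tz": -0.01,"wx": 0,"wy": 0,"wz": 0},{"fingers": -1,"tx": 0.01,"ty": 0.0045,"tz": -0.035,"wx": 0,"wy": 0,"wz": 0},{"fingers": -1,"tx": 0.01,"ty": 0.0045,"tz": -0.065,"wx": 0,"wy": 0,"wz": 0},{"fingers": -1,"tx": 0.01,"ty": 0.0045,"tz": -0.09,"wx": 0,"wy": 0,"wz": 0},{"fingers": -1,"tx": 0.01,"ty": 0.0045,"tz": -0.1,"wx": 0,"wy": 0,"wz": 0},{"fingers": -1,"tx": 0.01,"ty": 0.0045,"tz": -0.1,"wx": 0,"wy": 0,"wz": 0}]}}

```text
t: 10.65
tool_pos: [425.1, 43.4, 117.3]
tcp_rot: [0.0, 0.991, -0.131, 0.001]
wrist_force: [0.6, 0.2, -2.1]
grip_width: 23.4
```

```bash
python3 - <<'E' 2>&1
from h import *
look('s11',(555,-5))
inc([395,-130,117],-15)
E
```

```text
cup 259 ((555.8883666992188, -4.006922721862793), 54.6971549987793) z sd 46.128877598070744 53.46399746113377
pos [424.4  43.4 116.4] yaw -15.02 zax [-2.e-04  0.e+00 -1.e+00] t 10.7 F [-0.8 -0.  -1.2] w 23.7
txyz m [ 0.0165  0.1751 -0.0006] wz -0.02
```

>>> {"method": "move_arm", "body": {"increments": [{"fingers": -1,"tx": -0.02,"ty": 0.005,"tz": 0,"wx": 0,"wy": 0,"wz": 0},{"fingers": -1,"tx": -0.03,"ty": 0.03,"tz": 0,"wx": 0,"wy": 0,"wz": 0},{"fingers": -1,"tx": -0.025,"ty": 0.065,"tz": 0,"wx": 0,"wy": 0,"wz": 0},{"fingers": -1,"tx": -0.01,"ty": 0.1,"tz": 0,"wx": 0,"wy": 0,"wz": 0},{"fingers": -1,"tx": 0,"ty": 0.135,"tz": 0,"wx": 0,"wy": 0,"wz": 0},{"fingers": -1,"tx": 0.01,"ty": 0.165,"tz": 0,"wx": 0,"wy": 0,"wz": 0},{"fingers": -1,"tx": 0.016,"ty": 0.175,"tz": 0,"wx": 0,"wy": 0,"wz": 0},{"fingers": -1,"tx": 0.016,"ty": 0.175,"tz": 0,"wx": 0,"wy": 0,"wz": 0}]}}

```text
t: 11.7
tool_pos: [394.5, -129.6, 116.0]
tcp_rot: [-0.001, 0.991, -0.131, -0.001]
wrist_force: [-0.6, -0.4, -1.2]
grip_width: 23.7
```

>>> {"method": "move_arm", "body": {"increments": [{"fingers": -1,"tx": 0,"ty": 0,"tz": 0.03,"wx": 0,"wy": 0,"wz": 0},{"fingers": -1,"tx": 0,"ty": 0,"tz": 0.065,"wx": 0,"wy": 0,"wz": 0},{"fingers": -1,"tx": 0,"ty": 0,"tz": 0.09,"wx": 0,"wy": 0,"wz": 0},{"fingers": -1,"tx": 0,"ty": 0,"tz": 0.103,"wx": 0,"wy": 0,"wz": 0},{"fingers": -1,"tx": 0,"ty": 0,"tz": 0.107,"wx": 0,"wy": 0,"wz": 0},{"fingers": -1,"tx": 0,"ty": 0,"tz": 0.109,"wx": 0,"wy": 0,"wz": 0},{"fingers": -1,"tx": 0,"ty": 0,"tz": 0.109,"wx": 0,"wy": 0,"wz": 0}]}}

```text
t: 12.58
tool_pos: [395.3, -130.0, 8.3]
tcp_rot: [0.0, 0.991, -0.131, 0.001]
wrist_force: [-0.7, 0.0, -0.8]
grip_width: 23.7
```

>>> {"method": "move_arm", "body": {"increments": [{"fingers": -1,"tx": 0,"ty": 0,"tz": 0.0015,"wx": 0,"wy": 0,"wz": 0},{"fingers": -1,"tx": 0,"ty": 0,"tz": 0.003,"wx": 0,"wy": 0,"wz": 0},{"fingers": -1,"tx": 0,"ty": 0,"tz": 0.003,"wx": 0,"wy": 0,"wz": 0},{"fingers": -1,"tx": 0,"ty": 0,"tz": 0.003,"wx": 0,"wy": 0,"wz": 0}]}}

```text
t: 13.08
tool_pos: [394.8, -129.8, 4.7]
tcp_rot: [-0.0, 0.991, -0.131, 0.0]
wrist_force: [-0.0, 0.6, -1.4]
grip_width: 24.0
```

>>> {"method": "move_arm", "body": {"increments": [{"fingers": -1,"tx": 0,"ty": 0,"tz": 0.0005,"wx": 0,"wy": 0,"wz": 0},{"fingers": -1,"tx": 0,"ty": 0,"tz": 0.001,"wx": 0,"wy": 0,"wz": 0},{"fingers": -0.3,"tx": 0,"ty": 0,"tz": 0.001,"wx": 0,"wy": 0,"wz": 0},{"fingers": 0.2,"tx": 0,"ty": 0,"tz": 0.001,"wx": 0,"wy": 0,"wz": 0},{"fingers": 1,"tx": 0,"ty": 0,"tz": 0.001,"wx": 0,"wy": 0,"wz": 0},{"fingers": 1,"tx": 0,"ty": 0,"tz": 0.001,"wx": 0,"wy": 0,"wz": 0},{"fingers": 1,"tx": 0,"ty": 0,"tz": 0.001,"wx": 0,"wy": 0,"wz": 0},{"fingers": 1,"tx": 0,"ty": 0,"tz": 0.001,"wx": 0,"wy": 0,"wz": 0}]}}

```text
t: 14.08
tool_pos: [394.8, -129.7, 3.7]
tcp_rot: [-0.0, 0.991, -0.131, -0.0]
wrist_force: [0.2, 0.1, 0.4]
grip_width: 78.7
```

>>> {"method": "move_arm", "body": {"increments": [{"fingers": 1,"tx": 0,"ty": 0,"tz": 0,"wx": 0,"wy": 0,"wz": 0},{"fingers": 1,"tx": 0,"ty": 0,"tz": -0.02,"wx": 0,"wy": 0,"wz": 0},{"fingers": 1,"tx": 0,"ty": 0,"tz": -0.05,"wx": 0,"wy": 0,"wz": 0},{"fingers": 1,"tx": 0,"ty": 0,"tz": -0.09,"wx": 0,"wy": 0,"wz": 0},{"fingers": 1,"tx": 0,"ty": 0,"tz": -0.13,"wx": 0,"wy": 0,"wz": 0},{"fingers": 1,"tx": 0,"ty": 0,"tz": -0.15,"wx": 0,"wy": 0,"wz": 0},{"fingers": 1,"tx": 0,"ty": 0,"tz": -0.15,"wx": 0,"wy": 0,"wz": 0}]}}

```text
t: 14.95
tool_pos: [395.8, -130.4, 155.1]
tcp_rot: [0.001, 0.991, -0.131, 0.002]
wrist_force: [0.1, -0.1, -0.7]
grip_width: 88.1
```

```bash
python3 - <<'E' 2>&1
from h import *
look('s12',(555,-5))
inc([0,0,0],-15)
z=np.load('pics/s12.npz');K,T=cam('scene');P=cloud(K,T,z['d']);p=z['p'].astype(int)
m=(P[...,2]>38)&(P[...,2]<52)&(np.hypot(P[...,0]-671,P[...,1]-98)<60)&(p[...,2]>p[...,0]+50)
print('small',cv2.minEnclosingCircle(P[m][:,:2].astype(np.float32)))
z=np.load('pics/scene.npz');P=cloud(K,T,z['d']);p=z['p'].astype(int)
m=(P[...,2]>38)&(P[...,2]<52)&(np.hypot(P[...,0]-671,P[...,1]-98)<60)&(p[...,2]>p[...,0]+50)
print('small0',cv2.minEnclosingCircle(P[m][:,:2].astype(np.float32)))
E
```

```text
cup 259 ((553.6739501953125, -3.89473032951355), 54.68374252319336) z sd 46.744360873002506 52.87481523686472
pos [ 395.  -129.9  153.8] yaw -15.02 zax [ 1.1e-03 -8.0e-04 -1.0e+00] t 15.0 F [-1.  -0.3  0.4] w 88.0
txyz m [-0.4153 -0.0232  0.1533] wz -0.02
small ((672.38232421875, 100.88069915771484), 37.89521408081055)
small0 ((671.3156127929688, 99.86239624023438), 37.31499099731445)
```

View pics/s12.png

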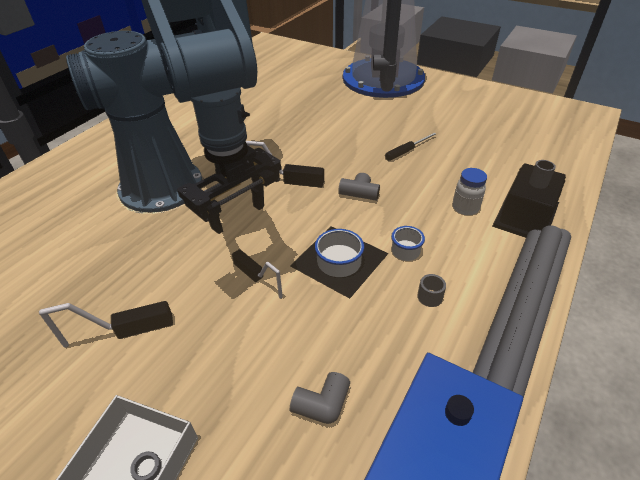

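The hook stands on the bench at (255,268), free of the gripper. The large cup is centred on the mat at (340,252), and the small cup at (407,242) has not moved. Handing in.

```bash
python3 -c "
from plant import *
print(hand_in())"
```

```text
the job is handed in; nothing more can be done
None
```

The large cup is on the drip mat and the hook is back down on the bench. I handed the job in at about 15 s; it reports no verdict. I picked up the smallest hook by its handle, put the prong inside the cup, dragged it onto the mat, lifted the prong clear and set the hook down.

Last checks, from the final scene picture and depth:
- **Large cup:** its centre measured (553.7, -3.9) mm against a mat centre of (554.4, -3.9), with its rim level. Readings of it scattered by about 2 mm.
- **Hook:** it stands upright, with the handle at about (395, -130) and the tip at about (501, -158). These come from the release pose and the tool dimensions, not a separate measurement. Both points are over 150 mm from the cup.
- **Small cup:** its position differs from the start by about 1.5 mm, which is within measuring noise.
- **Gripper:** open and about 150 mm up, touching nothing.

The first move call was refused because I left out some keys, and nothing moved. No check failed or disagreed by more than a few millimetres.

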